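# Sieve the small bearing balls out of the tilting dispenser

## Robot

A 6-joint arm with a two-finger parallel gripper is mounted at the origin on the work surface. World frame = base frame: x ahead of the robot, y to its left, z up, the work surface at z = 0. Lengths are in m, angles in degrees, forces in N, time in s.
With the tool pointing down it reaches from about 0.275 to 0.975 m from the base axis. Payload 8.4 kg.
Tool frame: the origin (TCP) lies at the centre of the arm's flange, where the gripper is bolted on; the fingertips stand 190 mm ahead of it and the grasp point (between the pads) lies 171 mm ahead of it; z points along the fingers, y is the line along which they close (so a half turn about z gives the same grasp; the last joint's range is limited). The gripper opens to 92 mm and grips with 3 to 60 N. Pads are 20 mm wide; open, the fingers measure 128 mm over their backs; the gripper's body (75 mm by 189 mm) begins 69 mm behind the grasp point.
Start: joints at [-0.138, 20.225, 93.587, -0, 66.188, -0.138], TCP at [0.625, -0, 0.405] pointing down, gripper open.
Joint ranges: [-150.9, 150.9], [-52.94, 120.26], [3.33, 152.33], [-74.26, 254.26], [0, 154.13], [-172.89, 172.89]. Speed limits (degrees/s): [127.2, 127.2, 159.86, 180, 180, 180].

## Interface

Orientations are given as [roll, pitch, yaw] about the fixed x, y, z axes, in that order (R = Rz(yaw) Ry(pitch) Rx(roll)).
In Python, from rig import sensors, eyes, manip gives the robot as it stands.
- The arm moves only by the tool move_arm, never from a script. Its argument "targets" is a list of rows, each an object of numbers: "x", "y", "z": the shift along the tool's x, y, z in m; "roll": the turn about the tool's z in rad. A call has 1 to 20 rows; each row is the pose to reach, as a shift and turn from the pose commanded when the call began, along the tool's axes at that moment; what a row does not reach only later rows make up. A row lasts 1/10 s, in which the tool goes at most 50 mm and 8.59 degrees, less where a joint would pass 70% of its speed; a pose out of reach is approached as far as the arm can. A call with a gripper value outside its range is refused whole. "claw" is the opening in per cent of the stroke, from 0 (shut) to 100 (fully open), set as the call begins (left out, the last holds). The fingers move at their own pace and stop on an object; "force" is the grip in N (left out, the last holds). Time passes only in rows, so rows that repeat a pose let the fingers close. It gives the time, the measured TCP pose, the force, the opening and the grip force at its end, in the units of the state.
- sensors.get_state(): the state, without advancing time (a new reading comes with each control period).
- eyes.read_camera(name): name is "scene" or "side" or "wrist"; returns a dict with "frame" (400x640x3 uint8, blue, green, red), "mtx" (3x3 intrinsics, pixels), "extrinsics" (4x4, takes a point from camera to world coordinates). Camera axes: x right, y down, z forward; pixel columns grow to the right and rows downward; lengths in m; the calibration is good to about 2 mm. A picture is of the moment at which its call begins. There is no depth.
- manip.job_done(): hands the job in; it is judged then, once.
Trained networks look in the newest picture that a camera, given by its name, has taken for a name from the list of things; names that differ only in an ending like _2 or _b are one class to them, and where a whole thing is asked for, a point or a joint stands for the part that bears it (a point fixed in the world has none). Each returns a list of dicts, best first, with "conf" (0 to 1); they miss things now and then, are a little off and sometimes report something else, mostly with a low value. They report only what shows in the picture. A call takes as long as a camera call.
- eyes.recognise(camera, label): "centre" ([x, y, z] in m, in world coordinates, good to about 4 mm: the middle of the surface that is visible of it).
- eyes.mark_of(camera, label): "centre" ([x, y, z] in m, in world coordinates, good to about 4 mm: a listed point, or the origin of a listed thing).
The state is a dict: "t": time; "joints": joint angles; "joint_velocities": joint speeds; "tau": joint torques, N m; "eef_pos": TCP position; "ee_rot": TCP orientation; "ft_force": force on the tool from outside, world axes, zero at the start; "ft_torque": the same for the moment, N m; "gripper_width": finger opening in m; "grasp_force": force on a finger pad.
Only numpy, scipy, OpenCV 4.12 (cv2) and the standard library are available. Lean on these libraries where they do the work, as an engineer would, in place of code of your own. Each camera call takes 0.05 s, during which the arm holds its last target. There are 200 camera calls.

## Task

The tilting dispenser on the bench holds three small steel balls and, under them, one larger brass-coloured ball that got mixed in. With the tube still upright, turn the dial cap so that its medium hole (white ring), the one that lets the small balls through but not the large one, is centred over the tube; then swing the crank to tip the tube until all three small balls have rolled out into the tray, and swing it back fully upright with the large ball still inside. Leave the wrench, mug and spray can alone.

Things in the scene. Friction and masses are not known exactly. Their poses are not given: they have to be found in the camera images.
- stand: Blue steel stand of the dispenser, fixed to the bench: base plate 150 (x) x 130 (y) x 10 mm, two posts 135 mm high, 40 mm wide and 12 mm thick at x = +-45 mm. Origin on the bench, straight under the middle of the upright tube. Its yaw varies; its x axis is the pivot axis, the tray lies on its +y side, the crank on its -x side.
- hopper (a joint): Tilt of the clear plastic tube about the pivot, rad: 0 upright (cap on top, against a stop), grows to 2.1 as the tube's top tips over towards the stand's +y side, over the tray. From about 1.6 the mouth points downhill; 2.0 empties it well. Stiff enough (about 0.3 N m) to stay wherever it is left.
- dial (a joint): Angle of the dial cap, rad, counter-clockwise positive seen from above with the tube upright; range -1.5 to 1.6, starts between 0.55 and 1.5. 0: medium hole (31 mm, white ring) over the tube; +1.25: large hole (39 mm, yellow ring), lets every ball out; -1.25: small hole (16 mm, red ring), lets none out. Small balls pass within 0.13 rad (5 mm) of 0. Friction 0.06 N m, no clicks, stays where left.
- pivot (a point): Middle of the tube on the pivot axis, 130 mm above the bench; turns with the tube. z axis along the tube towards the cap; x axis along the pivot axis (away from the crank). The tube (inside diameter 40 mm, outside 47 mm) reaches from 75 mm below to 75 mm above this point; inner floor 70 mm below.
- tube_mouth (a point): Centre of the tube's open end, on which the dial cap sits; 75 mm from the pivot along the tube.
- dial_grip (a point): On the dial axis (34 mm to the stand's -y side of the tube's axis), at the height to grip the dial's black bar, 240 mm over the bench; turns with the dial. Bar: 14 mm wide along point x, 56 mm long along point y (+24, -32), top 12 mm above this point, foot on the dial's top 24 mm below it. Dial: three rings in a clover, up to 67 mm radius, 10 mm thick.
- medium_hole (a point): Centre of the medium hole on the dial's upper face, 42 mm from the dial axis along the dial's +y.
- crank_grip (a point): Middle of the crank handle: round black bar, 16 mm thick, 80 mm long, parallel to the pivot axis, 85 mm from it, centre 130 mm to the stand's -x side of the tube's axis. Tube upright: 72 mm to the stand's -y side of the pivot, 45 mm above it (58 deg, 1.012 rad, off vertical); tilt 1.012: straight above it; tilt 2.1: 75 mm to +y, 40 mm above. Can be gripped from above all the way.
- tray: Open aluminium catch tray with a dark liner, fixed, 190 (x) x 210 (y) x 45 mm, walls 4 mm, far (+y) wall 95 mm high; origin under the centre of its floor, about 165 mm from the stand's origin on its +y side.
- small1_center (a point): Centre of a small steel ball, 24 mm diameter; starts in the tube above the large one.
- small2_center (a point): Centre of a small steel ball, 24 mm diameter; starts in the tube above the large one.
- small3_center (a point): Centre of a small steel ball, 24 mm diameter; starts in the tube above the large one.
- large_center (a point): Centre of a large brass-coloured ball, 35 mm diameter; starts at the bottom of the tube and must stay in it.
- wrench: Wrench, 180 mm long, lying on the bench beside the dispenser; bystander.
- mug: Blue mug, 80 mm wide, 90 mm high; origin under its centre; bystander.
- can: Red spray can, 66 mm wide, 160 mm high, standing; origin under its centre; bystander.

How it is judged (in metres and radians):
On the way, in this order (a step that is already met when the one before it is completed fails the run):
1. the medium hole is over the tube (dial within 0.15 rad of 0) while the tube still stands upright (tilt under 0.15 rad) (value of joint dial between -0.15 and 0.15 rad and value of joint hopper below 0.15 rad), for 0.2 s.
2. all three small balls lie in the tray (x of small1_center in the frame of tray between -0.093 and 0.093 m and y of small1_center in the frame of tray between -0.103 and 0.103 m and z of small1_center in the frame of tray between 0 and 0.04 m and x of small2_center in the frame of tray between -0.093 and 0.093 m and y of small2_center in the frame of tray between -0.103 and 0.103 m and z of small2_center in the frame of tray between 0 and 0.04 m and x of small3_center in the frame of tray between -0.093 and 0.093 m and y of small3_center in the frame of tray between -0.103 and 0.103 m and z of small3_center in the frame of tray between 0 and 0.04 m), for 0.2 s.
At the end, for the whole second after the job is handed in: All three small balls lie in the tray (centres inside its walls, under 40 mm above the bench), the large ball is in the tube, the tube stands upright again (tilt under 0.12 rad), and all is at rest (all of step 2 and x of large_center in the frame of pivot between -0.021 and 0.021 m and y of large_center in the frame of pivot between -0.021 and 0.021 m and z of large_center in the frame of pivot between -0.08 and 0.08 m and value of joint hopper below 0.12 rad and linear speed of each of large, small1, small2, small3 below 0.05 m/s and velocity of joint hopper between -0.05 and 0.05 rad/s); the robot touches nothing.
It fails at once if the large ball leaves the tube (not (x of large_center in the frame of pivot between -0.021 and 0.021 m and y of large_center in the frame of pivot between -0.021 and 0.021 m and z of large_center in the frame of pivot between -0.08 and 0.08 m)).
It fails at once if a bystander is moved by more than 30 mm or knocked over (distance of any of wrench, mug, can from where it was at the start of the episode above 0.03 m or angle between any of mug, can's own z axis and vertical above 0.5 rad).
It also fails if it takes over 54 s, if anything falls off the work surface, if the arm or the gripper's body presses on something with over 40 N, if the wrist force passes 120 N, or if a joint passes its speed limit or range.

## Working session

There is one attempt and no reset: what is moved stays moved. The work goes in short steps, Python scripts to look and compute and a tool call to move; the robot and the scene stay as the last step left them, time stands still between calls to the robot, and variables do not carry over. Pictures are saved under pics/ and viewed, at most 10 in all, crops included, and the job is handed in when it is done.

Besides the shell and the picture viewer there is one more tool, called after "Emit:" by a JSON object that holds its "op" and its "data", one argument or row to a line. move_arm: Moves the arm, as the interface text tells. Its arguments: {"type":"object","properties":{"targets":{"type":"array"},"claw":{"type":"number"},"force":{"type":"number"}},"required":["targets"]}

```bash
mkdir -p pics; python3 - <<'E'
from rig import sensors, eyes, manip
import cv2,numpy as np
s=sensors.get_state();print(s['t'],s['eef_pos'],s['ee_rot'],s['gripper_width'])
for c in ['scene','side']:
    r=eyes.read_camera(c);cv2.imwrite(f'pics/{c}0.png',r['frame'])
    for l in ['stand','pivot','tube_mouth','dial_grip','medium_hole','crank_grip','tray','wrench','mug','can']:
        for d in eyes.mark_of(c,l)[:1]: print(c,l,np.round(d['centre'],4),round(d['conf'],2))
print(sensors.get_state()['t'])
E
```

```text
0.0 [ 6.24769278e-01 -2.55940929e-05  4.03972691e-01] [-1.79920397e+02  1.02947349e-03  9.00002874e+01] 0.0913866004780024
scene stand [ 0.5871 -0.136  -0.0024] 0.73
scene pivot [ 0.5902 -0.142   0.1293] 0.65
scene tube_mouth [ 3.911e-01  3.880e-01 -1.000e-04] 0.62
scene dial_grip [ 0.5826 -0.1703  0.243 ] 0.65
scene medium_hole [ 0.5462 -0.1481  0.2162] 0.85
scene crank_grip [ 0.4454 -0.1842  0.1742] 0.82
scene tray [0.6251 0.0269 0.0068] 0.84
scene wrench [ 0.5457 -0.4093 -0.0058] 0.6
scene mug [ 0.5471 -0.1489  0.2181] 0.74
scene can [0.5399 0.3851 0.0011] 0.96
side stand [ 0.5896 -0.1397  0.002 ] 0.71
side pivot [ 0.5956 -0.137   0.1315] 0.58
side tube_mouth [ 0.5921 -0.1391  0.2046] 0.71
side dial_grip [ 0.58   -0.1708  0.243 ] 0.87
side medium_hole [ 0.5531 -0.1465  0.2147] 0.78
side crank_grip [ 0.4488 -0.1831  0.1725] 0.88
side tray [ 0.627   0.0262 -0.0024] 0.9
side wrench [ 0.5417 -0.4147 -0.0014] 0.65
side mug [ 0.391   0.3855 -0.0039] 0.64
side can [0.5396 0.3865 0.0008] 0.93
1.1
```

View pics/scene0.png

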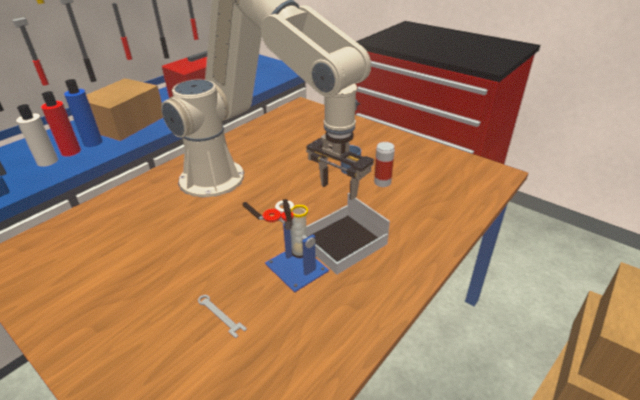

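View pics/side0.png

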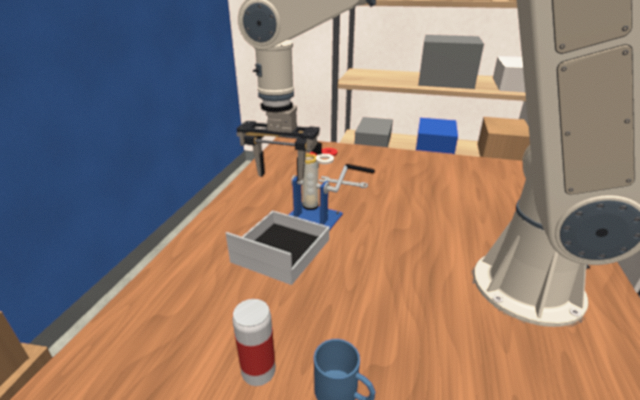

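```bash
python3 - <<'E'
import numpy as np
o=np.array([.5905,-.1385]);t=np.array([.626,.0265]);d=t-o
print('yaw tray',np.degrees(np.arctan2(d[1],d[0]))-90,np.linalg.norm(d))
from scipy.optimize import least_squares
dg=np.array([.5813,-.1705]);cg=np.array([.4471,-.1837]);mh=np.array([.5497,-.1473])
def f(p):
    c,s=np.cos(p[2]),np.sin(p[2]);R=np.array([[c,-s],[s,c]]);q=p[:2]
    return np.r_[q-o,q+R@[0,.165]-t,q+R@[0,-.034]-dg,q+R@[-.130,-.072]-cg]
r=least_squares(f,[*o,-.2]);p=r.x;print(p,np.degrees(p[2]),np.round(r.fun,4))
c,s=np.cos(p[2]),np.sin(p[2]);R=np.array([[c,-s],[s,c]])
D=p[:2]+R@[0,-.034];v=mh-D;print('dial axis',D,'dial',np.arctan2(v[1],v[0])-np.pi/2-p[2],np.linalg.norm(v))
for th in [0,.5,1.012,1.5,2,2.1]:
    a=th-1.012;print(th,p[:2]+R@[-.13,.085*np.sin(a)],.13+.085*np.cos(a))
E
```

```text
yaw tray -12.142177533399988 0.16877573877782315
[ 0.58999088 -0.13767668 -0.20741724] -11.884132305317388 [-0.0005  0.0008 -0.002  -0.0027  0.0017 -0.0004  0.0009  0.0023]
dial axis [ 0.58298915 -0.17094792] dial 1.1605555841417432 0.040833712379714115
0 [ 0.44793549 -0.18143158] 0.1750641095829169
0.5 [ 0.45420155 -0.15165613] 0.20410014470672866
1.012 [ 0.4627773  -0.11090536] 0.21500000000000002
1.5 [ 0.47098438 -0.07190645] 0.20507814933297588
2 [ 0.47739212 -0.04145772] 0.17678066919380225
2.1 [ 0.47828088 -0.03723449] 0.16946190403688646
```

The views agree with the networks. In the scene picture the yellow ring sits over the tube (300,210), the white ring lies on the crank side (285,206) and the crank is on the robot side. The dial is at about 1.16 and the stand yaw about -12°. Next I go above the dial bar and look with the wrist camera.

Emit:
{"op": "move_arm", "data": {
  "targets": [
    {"z": -0.05},
    {"z": -0.08, "x": -0.04, "roll": -0.14},
    {"z": -0.08, "x": -0.08, "y": -0.02, "roll": -0.28},
    {"z": -0.08, "x": -0.12, "y": -0.03, "roll": -0.42},
    {"z": -0.08, "x": -0.15, "y": -0.04, "roll": -0.56},
    {"z": -0.08, "x": -0.171, "y": -0.042, "roll": -0.7},
    {"z": -0.08, "x": -0.171, "y": -0.042, "roll": -0.84},
    {"z": -0.08, "x": -0.171, "y": -0.042, "roll": -0.953},
    {"z": -0.08, "x": -0.171, "y": -0.042, "roll": -0.953},
    {"z": -0.08, "x": -0.171, "y": -0.042, "roll": -0.953},
    {"z": -0.08, "x": -0.171, "y": -0.042, "roll": -0.953}
  ],
  "claw": 60,
  "force": 12
}}

```text
$.targets[0]: bad value
```

```bash
python3 - <<'E'
from rig import sensors, eyes
import cv2,numpy as np
s=sensors.get_state();print(s['t'],s['eef_pos'],s['ee_rot'],s['gripper_width'])
r=eyes.read_camera('wrist');im=r['frame'].copy()
T=np.linalg.inv(r['extrinsics'])
def pj(p): q=r['mtx']@(T@np.r_[p,1])[:3];return tuple(int(v) for v in q[:2]/q[2])
for p,c in [((.583,-.171,.252),(0,0,255)),((.590,-.138,.216),(0,255,0)),((.5497,-.1473,.216),(255,0,0))]: print(pj(p));cv2.drawMarker(im,pj(p),c,0,14,2)
cv2.imwrite('pics/w1.png',im)
for l in ['dial_grip','medium_hole','tube_mouth','crank_grip']:
    for d in eyes.mark_of('wrist',l)[:1]: print(l,np.round(d['centre'],4),round(d['conf'],2))
E
```

```text
1.1 [ 6.25011304e-01 -9.27384056e-06  4.04693860e-01] [1.79999044e+02 5.91431967e-05 9.00002393e+01] 0.09201531163202455
(260, 490)
(275, 404)
(225, 413)
medium_hole [0.6283 0.0249 0.0017] 0.73
tube_mouth [ 0.5913 -0.136   0.2032] 0.67
```

View pics/w1.png

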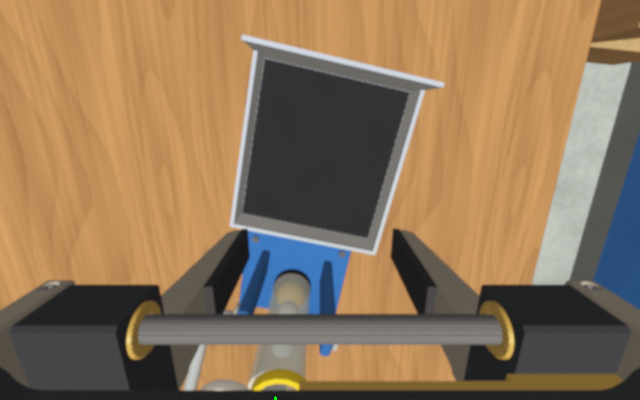

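The move was refused because every row must carry all four keys. The wrist view confirms the tray is empty and the yellow ring is on the tube, at (275,385).

Emit:
{"op": "move_arm", "data": {
  "targets": [
    {"x": 0, "y": 0, "z": -0.05, "roll": 0},
    {"x": -0.04, "y": 0, "z": -0.08, "roll": -0.14},
    {"x": -0.08, "y": -0.02, "z": -0.08, "roll": -0.28},
    {"x": -0.12, "y": -0.03, "z": -0.08, "roll": -0.42},
    {"x": -0.15, "y": -0.04, "z": -0.08, "roll": -0.56},
    {"x": -0.171, "y": -0.042, "z": -0.08, "roll": -0.7},
    {"x": -0.171, "y": -0.042, "z": -0.08, "roll": -0.84},
    {"x": -0.171, "y": -0.042, "z": -0.08, "roll": -0.953},
    {"x": -0.171, "y": -0.042, "z": -0.08, "roll": -0.953},
    {"x": -0.171, "y": -0.042, "z": -0.08, "roll": -0.953},
    {"x": -0.171, "y": -0.042, "z": -0.08, "roll": -0.953}
  ],
  "claw": 60,
  "force": 12
}}

```text
t: 2.45
eef_pos: [0.583, -0.1708, 0.4847]
ee_rot: [-180.0, -0.0, 144.5]
ft_force: [0.1, 0.7, 1.3]
gripper_width: 0.055
grasp_force: 0.0
```

```bash
python3 - <<'E'
from rig import sensors, eyes
import cv2,numpy as np
s=sensors.get_state();print(s['t'],s['eef_pos'],s['ee_rot'],s['gripper_width'])
r=eyes.read_camera('wrist');im=r['frame'].copy()
T=np.linalg.inv(r['extrinsics'])
def pj(p): q=r['mtx']@(T@np.r_[p,1])[:3];return tuple(int(v) for v in q[:2]/q[2])
for p,c in [((.583,-.171,.252),(0,0,255)),((.590,-.138,.216),(0,255,0)),((.5497,-.1473,.216),(255,0,0))]: print(pj(p));cv2.drawMarker(im,pj(p),c,0,14,2)
cv2.imwrite('pics/w2.png',im)
for l in ['dial_grip','medium_hole','tube_mouth','crank_grip']:
    for d in eyes.mark_of('wrist',l)[:1]: print(l,np.round(d['centre'],4),round(d['conf'],2))
E
```

```text
2.45 [ 0.5830435  -0.17080559  0.4846739 ] [-1.79999383e+02 -8.96220572e-04  1.44471567e+02] 0.054981951970743355
(320, 218)
(355, 189)
(320, 159)
dial_grip [ 0.582  -0.1742  0.235 ] 0.57
medium_hole [ 0.5493 -0.1441  0.2209] 0.68
tube_mouth [ 0.5898 -0.1342  0.2039] 0.78
crank_grip [ 0.4489 -0.1839  0.1756] 0.89
```

View pics/w2.png

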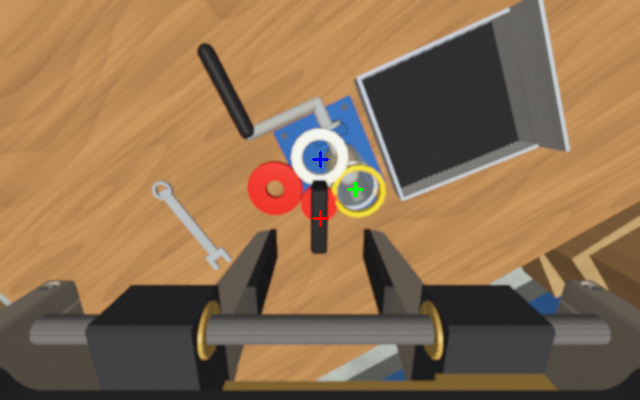

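The bar is upright in the picture, centred at column 319 between the fingers. The white ring is at (320,157), on the prediction. Descend and grip.

Emit:
{"op": "move_arm", "data": {
  "targets": [
    {"x": 0, "y": 0, "z": 0.03, "roll": 0},
    {"x": 0, "y": 0, "z": 0.06, "roll": 0},
    {"x": 0, "y": 0, "z": 0.072, "roll": 0},
    {"x": 0, "y": 0, "z": 0.072, "roll": 0},
    {"x": 0, "y": 0, "z": 0.072, "roll": 0}
  ]
}}

```text
t: 3.2
eef_pos: [0.5834, -0.1711, 0.4136]
ee_rot: [180.0, 0.0, 144.6]
ft_force: [0.6, -0.0, 1.0]
gripper_width: 0.0553
grasp_force: 0.0
```

Emit:
{"op": "move_arm", "data": {
  "targets": [
    {"x": 0, "y": 0, "z": 0, "roll": 0},
    {"x": 0, "y": 0, "z": 0, "roll": 0},
    {"x": 0, "y": 0, "z": 0, "roll": 0},
    {"x": 0, "y": 0, "z": 0, "roll": 0},
    {"x": 0, "y": 0, "z": 0, "roll": 0},
    {"x": 0, "y": 0, "z": 0, "roll": 0},
    {"x": 0, "y": 0, "z": 0, "roll": 0},
    {"x": 0, "y": 0, "z": 0, "roll": 0}
  ],
  "claw": 0
}}

```text
t: 4.0
eef_pos: [0.5829, -0.1712, 0.4129]
ee_rot: [-180.0, -0.0, 144.6]
ft_force: [-2.8, -2.0, 4.5]
gripper_width: 0.0137
grasp_force: 12.0
```

Gripped at 14 mm with low forces. Now I turn the dial 1.16 rad clockwise from above, which is positive roll.

Emit:
{"op": "move_arm", "data": {
  "targets": [
    {"x": 0, "y": 0, "z": 0, "roll": 0.1},
    {"x": 0, "y": 0, "z": 0, "roll": 0.22},
    {"x": 0, "y": 0, "z": 0, "roll": 0.34},
    {"x": 0, "y": 0, "z": 0, "roll": 0.46},
    {"x": 0, "y": 0, "z": 0, "roll": 0.58},
    {"x": 0, "y": 0, "z": 0, "roll": 0.7},
    {"x": 0, "y": 0, "z": 0, "roll": 0.82},
    {"x": 0, "y": 0, "z": 0, "roll": 0.94},
    {"x": 0, "y": 0, "z": 0, "roll": 1.06},
    {"x": 0, "y": 0, "z": 0, "roll": 1.16},
    {"x": 0, "y": 0, "z": 0, "roll": 1.16},
    {"x": 0, "y": 0, "z": 0, "roll": 1.16},
    {"x": 0, "y": 0, "z": 0, "roll": 1.16}
  ]
}}

```text
t: 5.3
eef_pos: [0.5826, -0.1712, 0.4129]
ee_rot: [-180.0, 0.0, 78.3]
ft_force: [-4.2, -2.8, 4.7]
gripper_width: 0.0137
grasp_force: 12.0
```

Emit:
{"op": "move_arm", "data": {
  "targets": [
    {"x": 0, "y": 0, "z": 0, "roll": 0},
    {"x": 0, "y": 0, "z": 0, "roll": 0},
    {"x": 0, "y": 0, "z": 0, "roll": 0},
    {"x": 0, "y": 0, "z": 0, "roll": 0},
    {"x": 0, "y": 0, "z": -0.04, "roll": 0},
    {"x": 0, "y": 0, "z": -0.08, "roll": 0},
    {"x": 0, "y": 0, "z": -0.1, "roll": 0},
    {"x": 0, "y": 0, "z": -0.1, "roll": 0},
    {"x": 0, "y": 0, "z": -0.1, "roll": 0}
  ],
  "claw": 50
}}

```text
t: 6.2
eef_pos: [0.5829, -0.1709, 0.5122]
ee_rot: [180.0, -0.0, 78.2]
ft_force: [-0.3, 1.2, -1.2]
gripper_width: 0.0461
grasp_force: 0.0
```

```bash
python3 - <<'E'
from rig import sensors, eyes
import cv2,numpy as np
s=sensors.get_state();print(s['t'],s['eef_pos'],s['ee_rot'],s['gripper_width'])
r=eyes.read_camera('wrist');im=r['frame'].copy()
T=np.linalg.inv(r['extrinsics'])
def pj(p): q=r['mtx']@(T@np.r_[p,1])[:3];return tuple(int(v) for v in q[:2]/q[2])
for p,c in [((.583,-.171,.252),(0,0,255)),((.590,-.138,.216),(0,255,0))]: print(pj(p));cv2.drawMarker(im,pj(p),c,0,8,1)
cv2.imwrite('pics/w3.png',im)
hsv=cv2.cvtColor(r['frame'],cv2.COLOR_BGR2HSV)
for l in ['dial_grip','medium_hole','tube_mouth','crank_grip']:
    for d in eyes.mark_of('wrist',l)[:1]: print(l,np.round(d['centre'],4),round(d['conf'],2))
E
```

```text
6.2 [ 0.58287998 -0.17089658  0.51224219] [ 1.79996042e+02 -3.88830012e-03  7.81528811e+01] 0.04608349744843984
(320, 206)
(320, 161)
dial_grip [ 0.5807 -0.169   0.2367] 0.98
medium_hole [ 0.5941 -0.1278  0.2181] 0.64
tube_mouth [ 0.5886 -0.1385  0.2058] 0.67
crank_grip [ 0.4496 -0.1839  0.1745] 0.93
```

View pics/w3.png

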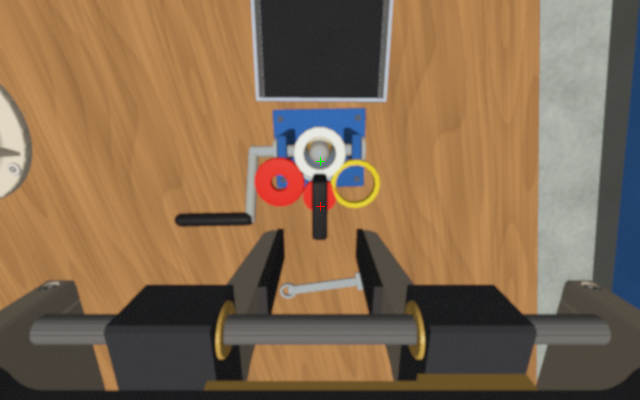

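The white ring is centred over the tube at (320,152) and the bar points straight along the stand. Next, move over the crank handle with the fingers closing along the stand's y.

Emit:
{"op": "move_arm", "data": {
  "targets": [
    {"x": -0.01, "y": -0.03, "z": 0, "roll": -0.14},
    {"x": -0.02, "y": -0.07, "z": 0, "roll": -0.28},
    {"x": -0.03, "y": -0.1, "z": 0, "roll": -0.42},
    {"x": -0.039, "y": -0.13, "z": 0, "roll": -0.56},
    {"x": -0.039, "y": -0.13, "z": 0, "roll": -0.7},
    {"x": -0.039, "y": -0.13, "z": 0, "roll": -0.84},
    {"x": -0.039, "y": -0.13, "z": 0, "roll": -0.98},
    {"x": -0.039, "y": -0.13, "z": 0, "roll": -1.12},
    {"x": -0.039, "y": -0.13, "z": 0.02, "roll": -1.26},
    {"x": -0.039, "y": -0.13, "z": 0.05, "roll": -1.4},
    {"x": -0.039, "y": -0.13, "z": 0.08, "roll": -1.54},
    {"x": -0.039, "y": -0.13, "z": 0.12, "roll": -1.571},
    {"x": -0.039, "y": -0.13, "z": 0.15, "roll": -1.571},
    {"x": -0.039, "y": -0.13, "z": 0.166, "roll": -1.571},
    {"x": -0.039, "y": -0.13, "z": 0.166, "roll": -1.571},
    {"x": -0.039, "y": -0.13, "z": 0.166, "roll": -1.571},
    {"x": -0.039, "y": -0.13, "z": 0.166, "roll": -1.571}
  ],
  "claw": 60
}}

```text
t: 8.15
eef_pos: [0.4482, -0.1826, 0.3477]
ee_rot: [-180.0, 0.1, 168.2]
ft_force: [0.2, -0.6, 0.9]
gripper_width: 0.0549
grasp_force: 0.0
```

Emit:
{"op": "move_arm", "data": {
  "targets": [
    {"x": 0, "y": 0, "z": 0, "roll": 0},
    {"x": 0, "y": 0, "z": 0, "roll": 0},
    {"x": 0, "y": 0, "z": 0, "roll": 0},
    {"x": 0, "y": 0, "z": 0, "roll": 0},
    {"x": 0, "y": 0, "z": 0, "roll": 0},
    {"x": 0, "y": 0, "z": 0, "roll": 0},
    {"x": 0, "y": 0, "z": 0, "roll": 0},
    {"x": 0, "y": 0, "z": 0, "roll": 0}
  ],
  "claw": 0,
  "force": 15
}}

```text
t: 8.95
eef_pos: [0.4476, -0.1834, 0.347]
ee_rot: [-179.8, 0.0, 168.2]
ft_force: [-3.1, -8.8, 3.4]
gripper_width: 0.0158
grasp_force: 15.0
```

```bash
python3 - <<'E'
import numpy as np
for th in [0,.1,.2,.3,.4,.5,.6,.7,.8,.9,1,1.1,1.2,1.3,1.4,1.5,1.6,1.7,1.8,1.9,2,2.05]:
    a=th-1.012;print(th,round(.085*(np.sin(a)+np.sin(1.012)),4),round(-.085*(np.cos(a)-np.cos(1.012)),4))
E
```

```text
0 0.0 -0.0
0.1 0.0049 -0.007
0.2 0.0104 -0.0134
0.3 0.0165 -0.0193
0.4 0.0232 -0.0245
0.5 0.0304 -0.029
0.6 0.038 -0.0328
0.7 0.046 -0.0358
0.8 0.0542 -0.038
0.9 0.0626 -0.0394
1 0.0711 -0.0399
1.1 0.0795 -0.0396
1.2 0.088 -0.0384
1.3 0.0962 -0.0364
1.4 0.1042 -0.0336
1.5 0.1119 -0.03
1.6 0.1192 -0.0257
1.7 0.126 -0.0206
1.8 0.1323 -0.0149
1.9 0.138 -0.0086
2 0.143 -0.0017
2.05 0.1453 0.0019
```

Gripped, with the fingers at 15.8 mm on the 16 mm bar. Swing along the arc.

Emit:
{"op": "move_arm", "data": {
  "targets": [
    {"x": 0, "y": 0.005, "z": -0.007, "roll": 0},
    {"x": 0, "y": 0.01, "z": -0.013, "roll": 0},
    {"x": 0, "y": 0.0165, "z": -0.019, "roll": 0},
    {"x": 0, "y": 0.023, "z": -0.0245, "roll": 0},
    {"x": 0, "y": 0.03, "z": -0.029, "roll": 0},
    {"x": 0, "y": 0.038, "z": -0.033, "roll": 0},
    {"x": 0, "y": 0.046, "z": -0.036, "roll": 0},
    {"x": 0, "y": 0.054, "z": -0.038, "roll": 0},
    {"x": 0, "y": 0.0625, "z": -0.0395, "roll": 0},
    {"x": 0, "y": 0.071, "z": -0.04, "roll": 0},
    {"x": 0, "y": 0.071, "z": -0.04, "roll": 0},
    {"x": 0, "y": 0.071, "z": -0.04, "roll": 0}
  ]
}}

```text
t: 10.15
eef_pos: [0.4626, -0.113, 0.3875]
ee_rot: [-180.0, 0.1, 168.2]
ft_force: [-1.0, 0.5, 7.7]
gripper_width: 0.0156
grasp_force: 15.0
```

Emit:
{"op": "move_arm", "data": {
  "targets": [
    {"x": 0, "y": 0.0085, "z": 0, "roll": 0},
    {"x": 0, "y": 0.017, "z": 0.0015, "roll": 0},
    {"x": 0, "y": 0.025, "z": 0.0035, "roll": 0},
    {"x": 0, "y": 0.033, "z": 0.0065, "roll": 0},
    {"x": 0, "y": 0.037, "z": 0.008, "roll": 0},
    {"x": 0, "y": 0.041, "z": 0.01, "roll": 0},
    {"x": 0, "y": 0.0445, "z": 0.012, "roll": 0},
    {"x": 0, "y": 0.048, "z": 0.014, "roll": 0},
    {"x": 0, "y": 0.0515, "z": 0.0165, "roll": 0},
    {"x": 0, "y": 0.055, "z": 0.0195, "roll": 0},
    {"x": 0, "y": 0.058, "z": 0.022, "roll": 0},
    {"x": 0, "y": 0.061, "z": 0.025, "roll": 0},
    {"x": 0, "y": 0.064, "z": 0.028, "roll": 0},
    {"x": 0, "y": 0.067, "z": 0.0315, "roll": 0},
    {"x": 0, "y": 0.07, "z": 0.035, "roll": 0},
    {"x": 0, "y": 0.072, "z": 0.038, "roll": 0},
    {"x": 0, "y": 0.072, "z": 0.038, "roll": 0},
    {"x": 0, "y": 0.072, "z": 0.038, "roll": 0},
    {"x": 0, "y": 0.072, "z": 0.038, "roll": 0},
    {"x": 0, "y": 0.072, "z": 0.038, "roll": 0}
  ]
}}

```text
t: 12.15
eef_pos: [0.477, -0.0424, 0.3484]
ee_rot: [180.0, -0.0, 168.1]
ft_force: [1.6, -1.1, -4.6]
gripper_width: 0.0155
grasp_force: 15.0
```

Emit:
{"op": "move_arm", "data": {
  "targets": [
    {"x": 0, "y": 0, "z": 0, "roll": 0},
    {"x": 0, "y": 0, "z": 0, "roll": 0},
    {"x": 0, "y": 0, "z": 0, "roll": 0},
    {"x": 0, "y": 0, "z": 0, "roll": 0},
    {"x": 0, "y": 0, "z": 0, "roll": 0},
    {"x": 0, "y": 0, "z": 0, "roll": 0},
    {"x": 0, "y": 0, "z": 0, "roll": 0},
    {"x": 0, "y": 0, "z": 0, "roll": 0},
    {"x": 0, "y": 0, "z": 0, "roll": 0},
    {"x": 0, "y": 0, "z": 0, "roll": 0}
  ]
}}

```text
t: 13.15
eef_pos: [0.477, -0.0425, 0.3486]
ee_rot: [180.0, -0.0, 168.1]
ft_force: [0.7, 0.6, -4.1]
gripper_width: 0.0151
grasp_force: 15.0
```

```bash
python3 - <<'E'
from rig import sensors, eyes
import cv2,numpy as np
s=sensors.get_state();print(s['t'],s['eef_pos'],s['ft_force'])
a=[]
for c in ['scene','side']:
    f=eyes.read_camera(c)['frame']
    a.append(cv2.resize(f[150:300,250:450] if c=='scene' else f[130:290,210:410],(400,300 if c=='scene' else 320),interpolation=cv2.INTER_CUBIC)[:300])
    for l in ['small1_center','large_center','crank_grip']:
        for d in eyes.mark_of(c,l)[:5]: print(c,l,np.round(d['centre'],4),round(d['conf'],2))
cv2.imwrite('pics/t1.png',np.hstack(a))
E
```

```text
13.15 [ 0.47703689 -0.04246258  0.34864462] [ 0.6597197   0.60960029 -4.05621448]
scene small1_center [0.5378 0.3867 0.0036] 0.24
scene crank_grip [ 0.4735 -0.043   0.1714] 0.87
side crank_grip [ 0.4757 -0.0443  0.1703] 0.57
```

View pics/t1.png

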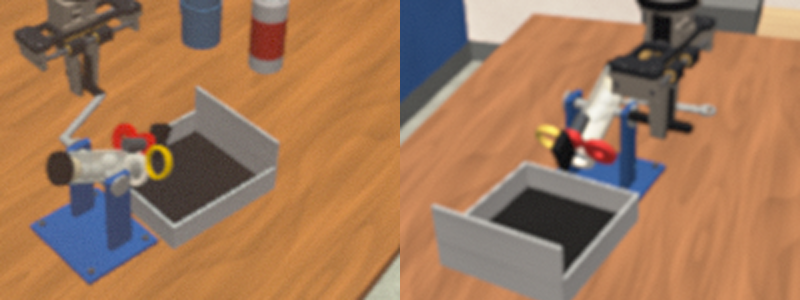

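The tube is tipped to about 2.0, but no balls show on the dark liner in either crop (scene (210,180), side (560,220)). They may be hidden or jammed, so I look from the wrist and a sharper scene crop.

```bash
python3 - <<'E'
from rig import eyes
import cv2,numpy as np
w=eyes.read_camera('wrist')['frame']; f=eyes.read_camera('scene')['frame'][185:295,255:395]
print([ (l,np.round(d['centre'],3),d['conf']) for l in ['small1_center','large_center','medium_hole','tube_mouth','dial_grip'] for d in eyes.mark_of('wrist',l)+eyes.mark_of('scene',l)])
o=np.zeros((600,800,3),np.uint8);o[:250,:400]=cv2.resize(w,(400,250),interpolation=cv2.INTER_AREA)
o[:330,400:]=cv2.resize(f,(400,330),interpolation=cv2.INTER_CUBIC)[:, :400]
cv2.imwrite('pics/t2.png',o[:340])
E
```

```text
[('small1_center', array([ 0.627,  0.026, -0.   ]), 0.34), ('small1_center', array([ 0.592, -0.14 ,  0.127]), 0.44), ('small1_center', array([ 0.605, -0.07 ,  0.092]), 0.23), ('medium_hole', array([ 0.603, -0.067,  0.087]), 0.73), ('tube_mouth', array([ 0.603, -0.073,  0.096]), 0.86), ('tube_mouth', array([ 0.605, -0.073,  0.096]), 0.6), ('dial_grip', array([ 0.59 , -0.139, -0.002]), 0.31), ('dial_grip', array([ 0.612, -0.025,  0.116]), 0.63), ('dial_grip', array([ 0.587, -0.139,  0.   ]), 0.47)]
```

View pics/t2.png

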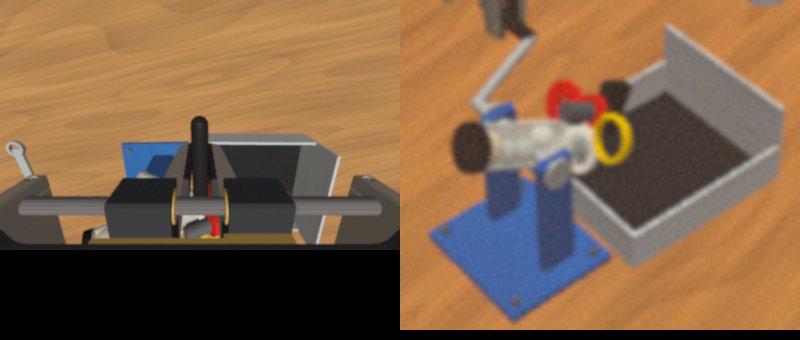

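No balls have left: the light grey shapes are still in the tube at (540,145), and the white ring sits on the mouth. They have arched at the hole, so I rock back past level and tip again briskly.

Emit:
{"op": "move_arm", "data": {
  "targets": [
    {"x": 0, "y": -0.011, "z": -0.013, "roll": 0},
    {"x": 0, "y": -0.024, "z": -0.024, "roll": 0},
    {"x": 0, "y": -0.039, "z": -0.032, "roll": 0},
    {"x": 0, "y": -0.055, "z": -0.037, "roll": 0},
    {"x": 0, "y": -0.055, "z": -0.037, "roll": 0},
    {"x": 0, "y": -0.055, "z": -0.037, "roll": 0},
    {"x": 0, "y": -0.055, "z": -0.037, "roll": 0},
    {"x": 0, "y": -0.039, "z": -0.032, "roll": 0},
    {"x": 0, "y": -0.024, "z": -0.024, "roll": 0},
    {"x": 0, "y": -0.011, "z": -0.013, "roll": 0},
    {"x": 0, "y": 0.002, "z": 0.003, "roll": 0},
    {"x": 0, "y": 0.002, "z": 0.003, "roll": 0},
    {"x": 0, "y": 0.002, "z": 0.003, "roll": 0},
    {"x": 0, "y": 0.002, "z": 0.003, "roll": 0},
    {"x": 0, "y": -0.005, "z": -0.005, "roll": 0},
    {"x": 0, "y": 0.002, "z": 0.003, "roll": 0},
    {"x": 0, "y": -0.005, "z": -0.005, "roll": 0},
    {"x": 0, "y": 0.002, "z": 0.003, "roll": 0},
    {"x": 0, "y": 0.002, "z": 0.003, "roll": 0},
    {"x": 0, "y": 0.002, "z": 0.003, "roll": 0}
  ]
}}

```text
t: 16.15
eef_pos: [0.4781, -0.0406, 0.3464]
ee_rot: [179.9, 0.1, 168.1]
ft_force: [4.5, 2.4, 0.5]
gripper_width: 0.0152
grasp_force: 15.0
```

```bash
python3 - <<'E'
from rig import eyes,sensors
import cv2,numpy as np
s=sensors.get_state();print(s['t'],s['eef_pos'],s['ft_force'])
f=eyes.read_camera('scene')['frame'][185:295,255:395]; g=eyes.read_camera('side')['frame'][170:285,220:360]
print([ (l,np.round(d['centre'],3),d['conf']) for l in ['small1_center','large_center'] for c in ['scene','side'] for d in eyes.mark_of(c,l)])
cv2.imwrite('pics/t3.png',np.hstack([cv2.resize(f,(400,320),interpolation=cv2.INTER_CUBIC),cv2.resize(g,(400,320),interpolation=cv2.INTER_CUBIC)]))
E
```

```text
16.15 [ 0.47811445 -0.04055469  0.34637205] [4.45352432 2.41927068 0.48196459]
[('small1_center', array([ 0.39,  0.39, -0.  ]), 0.61), ('small1_center', array([ 0.478, -0.039,  0.172]), 0.55), ('small1_center', array([ 0.589, -0.138, -0.002]), 0.16), ('large_center', array([ 0.592, -0.139,  0.001]), 0.73)]
```

View pics/t3.png

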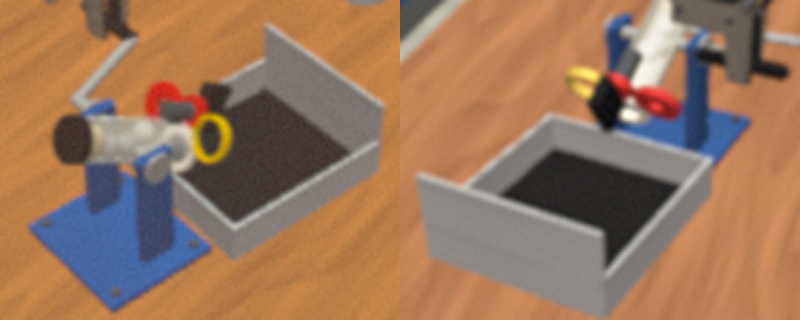

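The balls are still inside and the tray is empty. With the dial at 0 the hole should have no lip at the bottom edge, so I check the real dial angle and tilt from the ring colours.

```bash
cat > dial.py <<'E'
from rig import eyes,sensors
import cv2,numpy as np
from scipy.optimize import least_squares
from scipy.spatial.transform import Rotation as Ro
P=np.array([.590,-.1377,.130]);S=Ro.from_euler('z',-.2074)
def pt(tilt,dial,ang,r,z=.081):   # points on dial upper side, ang from +y ccw
    a=dial+ang; return P+S.apply(Ro.from_euler('x',-tilt).apply([-r*np.sin(a),-.034+r*np.cos(a),z]))
obs=[]
for c in ['scene','side']:
    r=eyes.read_camera(c);h=cv2.cvtColor(r['frame'],cv2.COLOR_BGR2HSV);cv2.imwrite(f'pics/raw_{c}.png',r['frame'])
    T=np.linalg.inv(r['extrinsics']);K=r['mtx']
    def pj(p,K=K,T=T): q=K@(T@np.r_[p,1])[:3];return q[:2]/q[2]
    g=pj(pt(2.0,0,0,.0))
    m=((h[...,0]>22)&(h[...,0]<34)&(h[...,1]>150)&(h[...,2]>100)).astype(np.uint8)
    yy,xx=np.nonzero(m);k=np.hypot(xx-g[0],yy-g[1])<45
    if k.sum()>15:
        hull=np.c_[xx[k],yy[k]].astype(np.int32);(x0,y0,w,hh)=cv2.boundingRect(hull)
        u=np.array([x0+(w-1)/2,y0+(hh-1)/2]);obs.append((pj,u));print(c,u,w,hh,'pred tilt2.0 dial0',pj(pt(2.0,0,-1.25,.042)),'dial.3',pj(pt(2.0,.3,-1.25,.042)))
f=lambda p:np.concatenate([pj(pt(p[0],p[1],-1.25,.042))-u for pj,u in obs])
r=least_squares(f,[2.0,0]);print('tilt,dial',r.x,'res',r.fun)
print(sensors.get_state()['t'],sensors.get_state()['eef_pos'])
E
python3 dial.py
```

```text
scene [329.  232.5] 13 18 pred tilt2.0 dial0 [330.05306352 231.56948551] dial.3 [327.58464987 233.88781237]
tilt,dial [1.98623952 0.14433137] res [0.00000000e+00 2.84217094e-14]
16.55 [ 0.47811745 -0.04055659  0.3463758 ]
```

```bash
python3 - <<'E'
import cv2,numpy as np
im=cv2.imread('pics/w3.png');h=cv2.cvtColor(im,cv2.COLOR_BGR2HSV)
def hull(m,lo,hi):
    m=m.copy();m[:lo[1]]=0;m[hi[1]:]=0;m[:,:lo[0]]=0;m[:,hi[0]:]=0
    n,l,s,c=cv2.connectedComponentsWithStats(m.astype(np.uint8));k=1+np.argmax(s[1:,4])
    p=np.argwhere(l==k)[:,::-1].astype(np.int32);return p
y=hull((h[...,0]>22)&(h[...,0]<34)&(h[...,1]>150),(325,150),(390,215))
w=hull((h[...,1]<40)&(h[...,2]>215),(285,120),(355,185))
print('yellow',cv2.fitEllipse(cv2.convexHull(y)),'white',cv2.fitEllipse(cv2.convexHull(w)))
b=hull(h[...,2]<50,(305,170),(335,242));
print('bar',cv2.fitLine(b.astype(np.float32),cv2.DIST_L2,0,.01,.01).ravel())
bl=hull((h[...,0]>100)&(h[...,0]<120)&(h[...,1]>150)&(h[...,2]>60),(265,100),(375,200))
top=[(x,bl[bl[:,0]==x,1].min()) for x in range(280,360,4)];print(np.polyfit(*np.array(top).T,1),top[0],top[-1])
E
```

```text
yellow ((355.3353271484375, 183.5824432373047), (46.822052001953125, 49.04509353637695), 48.88831329345703) white ((319.2432556152344, 152.786376953125), (49.26006317138672, 49.59904861450195), 52.26980209350586)
bar [ 5.1213339e-02 -9.9868774e-01  3.1968027e+02  2.2415306e+02]
[-1.80451128e-02  1.16138346e+02] (280, np.int32(111)) (356, np.int32(110))
```

The dial was within about 0.04 of 0, so the balls are jammed side by side at the mouth. I swing well back so they restack, then tip slowly so they roll out one at a time.

Emit:
{"op": "move_arm", "data": {
  "targets": [
    {"x": 0, "y": -0.012, "z": -0.014, "roll": 0},
    {"x": 0, "y": -0.026, "z": -0.027, "roll": 0},
    {"x": 0, "y": -0.041, "z": -0.035, "roll": 0},
    {"x": 0, "y": -0.0655, "z": -0.041, "roll": 0},
    {"x": 0, "y": -0.091, "z": -0.039, "roll": 0},
    {"x": 0, "y": -0.107, "z": -0.034, "roll": 0},
    {"x": 0, "y": -0.107, "z": -0.034, "roll": 0},
    {"x": 0, "y": -0.107, "z": -0.034, "roll": 0},
    {"x": 0, "y": -0.107, "z": -0.034, "roll": 0},
    {"x": 0, "y": -0.107, "z": -0.034, "roll": 0},
    {"x": 0, "y": -0.107, "z": -0.034, "roll": 0},
    {"x": 0, "y": -0.091, "z": -0.039, "roll": 0},
    {"x": 0, "y": -0.074, "z": -0.041, "roll": 0},
    {"x": 0, "y": -0.057, "z": -0.04, "roll": 0},
    {"x": 0, "y": -0.049, "z": -0.038, "roll": 0},
    {"x": 0, "y": -0.041, "z": -0.035, "roll": 0},
    {"x": 0, "y": -0.037, "z": -0.033, "roll": 0},
    {"x": 0, "y": -0.033, "z": -0.031, "roll": 0},
    {"x": 0, "y": -0.0295, "z": -0.029, "roll": 0},
    {"x": 0, "y": -0.026, "z": -0.027, "roll": 0}
  ]
}}

```text
t: 18.55
eef_pos: [0.4722, -0.0663, 0.3727]
ee_rot: [-180.0, 0.0, 168.1]
ft_force: [0.7, -4.5, 3.7]
gripper_width: 0.0156
grasp_force: 15.0
```

Emit:
{"op": "move_arm", "data": {
  "targets": [
    {"x": 0, "y": 0, "z": 0, "roll": 0},
    {"x": 0, "y": 0.0035, "z": 0.0025, "roll": 0},
    {"x": 0, "y": 0.0035, "z": 0.0025, "roll": 0},
    {"x": 0, "y": 0.007, "z": 0.005, "roll": 0},
    {"x": 0, "y": 0.007, "z": 0.005, "roll": 0},
    {"x": 0, "y": 0.01, "z": 0.008, "roll": 0},
    {"x": 0, "y": 0.01, "z": 0.008, "roll": 0},
    {"x": 0, "y": 0.013, "z": 0.011, "roll": 0},
    {"x": 0, "y": 0.016, "z": 0.014, "roll": 0},
    {"x": 0, "y": 0.019, "z": 0.0175, "roll": 0},
    {"x": 0, "y": 0.022, "z": 0.021, "roll": 0},
    {"x": 0, "y": 0.024, "z": 0.024, "roll": 0},
    {"x": 0, "y": 0.026, "z": 0.027, "roll": 0},
    {"x": 0, "y": 0.026, "z": 0.027, "roll": 0},
    {"x": 0, "y": 0.026, "z": 0.027, "roll": 0}
  ]
}}

```text
t: 20.05
eef_pos: [0.4773, -0.0403, 0.345]
ee_rot: [180.0, -0.1, 168.2]
ft_force: [1.5, -3.2, -4.7]
gripper_width: 0.0155
grasp_force: 15.0
```

```bash
python3 - <<'E'
from rig import eyes,sensors
import cv2,numpy as np
s=sensors.get_state();print(s['t'],s['eef_pos'],s['ft_force'])
o=[]
for c,n in [('scene','raw_scene'),('side','raw_side')]:
    f=eyes.read_camera(c)['frame']; d=cv2.absdiff(f,cv2.imread(f'pics/{n}.png')).max(2)>45
    print(c,d.sum(),[(np.round(x['centre'],3),x['conf']) for x in eyes.mark_of(c,'small1_center')])
    n,l,st,ce=cv2.connectedComponentsWithStats(d.astype(np.uint8));print([(list(np.round(ce[i])),st[i,4]) for i in range(1,n) if st[i,4]>8])
    q=f[185:295,255:395] if c=='scene' else f[170:285,220:360]
    o.append(cv2.resize(q,(400,320),interpolation=cv2.INTER_CUBIC))
cv2.imwrite('pics/t4.png',np.hstack(o))
E
```

```text
20.05 [ 0.47734602 -0.04026422  0.34502528] [ 1.49375654 -3.18663678 -4.70180851]
scene 1 []
[]
side 1 []
[]
```

The pictures are identical before and after, so the balls stop at the same place each time. I check the dial with predicted ring outlines over a large crop.

```bash
cat > ov.py <<'E'
from dial import *
o=[]
for c,(x,y,w,h) in {'scene':(265,200,80,60),'side':(265,180,80,60)}.items():
    r=eyes.read_camera(c);T=np.linalg.inv(r['extrinsics']);K=r['mtx'];f=r['frame'][y:y+h,x:x+w]
    big=cv2.resize(f,None,fx=5,fy=5,interpolation=cv2.INTER_CUBIC);ov=big.copy()
    for ang,R,col in [(0,.0155,(255,255,0)),(-1.25,.0195,(0,255,0)),(1.25,.008,(255,0,255))]:
        L=[]
        for t in np.linspace(0,2*np.pi,40):
            cx=-.042*np.sin(ang)+R*np.cos(t);cy=-.034+.042*np.cos(ang)+R*np.sin(t)
            p=P+S.apply(Ro.from_euler('x',-2.03).apply([cx,cy,.086]));q=K@(T@np.r_[p,1])[:3];L.append((q[:2]/q[2]-[x,y]+.5)*5)
        cv2.polylines(ov,[np.int32(L)],True,col,1)
    o.append(np.vstack([big,ov]))
cv2.imwrite('pics/ov1.png',np.hstack(o))
E
python3 ov.py
```

```text
scene [329. 232.] 13 17 pred tilt2.0 dial0 [330.05306352 231.56948551] dial.3 [327.58464987 233.88781237]
tilt,dial [1.95994988 0.15963979] res [5.68434189e-14 2.84217094e-14]
20.35 [ 0.47728411 -0.04046998  0.34540393]
```

View pics/ov1.png

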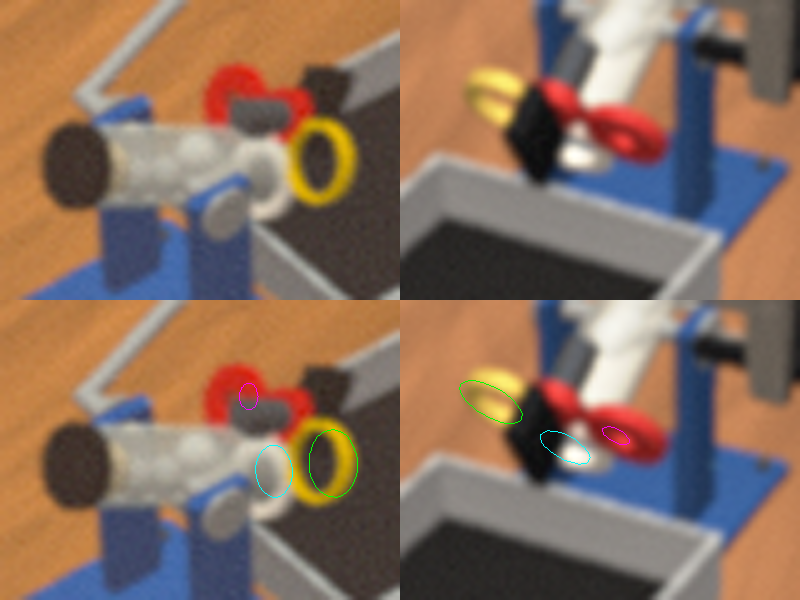

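All three outlines are off by a similar shift, so this doesn't prove the dial is off. The network placed a small ball right in the hole, though, which fits a slightly turned dial (the fit gives about +0.15). I swing upright, release, and check the dial from above, where it reads best.

Emit:
{"op": "move_arm", "data": {
  "targets": [
    {"x": 0, "y": -0.013, "z": -0.016, "roll": 0},
    {"x": 0, "y": -0.026, "z": -0.027, "roll": 0},
    {"x": 0, "y": -0.041, "z": -0.035, "roll": 0},
    {"x": 0, "y": -0.057, "z": -0.04, "roll": 0},
    {"x": 0, "y": -0.074, "z": -0.041, "roll": 0},
    {"x": 0, "y": -0.091, "z": -0.039, "roll": 0},
    {"x": 0, "y": -0.107, "z": -0.034, "roll": 0},
    {"x": 0, "y": -0.122, "z": -0.026, "roll": 0},
    {"x": 0, "y": -0.135, "z": -0.015, "roll": 0},
    {"x": 0, "y": -0.145, "z": -0.001, "roll": 0},
    {"x": 0, "y": -0.145, "z": -0.001, "roll": 0},
    {"x": 0, "y": -0.145, "z": -0.001, "roll": 0}
  ]
}}

```text
t: 21.65
eef_pos: [0.4487, -0.1832, 0.3473]
ee_rot: [-180.0, 0.2, 168.1]
ft_force: [2.1, -5.1, -3.5]
gripper_width: 0.0152
grasp_force: 15.1
```

Emit:
{"op": "move_arm", "data": {
  "targets": [
    {"x": 0, "y": 0, "z": 0, "roll": 0},
    {"x": 0, "y": 0, "z": 0, "roll": 0},
    {"x": 0, "y": 0, "z": 0, "roll": 0},
    {"x": 0, "y": 0, "z": -0.04, "roll": 0},
    {"x": 0, "y": 0, "z": -0.08, "roll": 0},
    {"x": 0, "y": 0, "z": -0.12, "roll": 0.14},
    {"x": 0, "y": 0, "z": -0.166, "roll": 0.28},
    {"x": 0, "y": 0.01, "z": -0.166, "roll": 0.42},
    {"x": -0.03, "y": 0.01, "z": -0.166, "roll": 0.56},
    {"x": -0.06, "y": 0.02, "z": -0.166, "roll": 0.7},
    {"x": -0.09, "y": 0.03, "z": -0.166, "roll": 0.84},
    {"x": -0.13, "y": 0.039, "z": -0.166, "roll": 0.98},
    {"x": -0.13, "y": 0.039, "z": -0.166, "roll": 1.12},
    {"x": -0.13, "y": 0.039, "z": -0.166, "roll": 1.26},
    {"x": -0.13, "y": 0.039, "z": -0.166, "roll": 1.4},
    {"x": -0.13, "y": 0.039, "z": -0.166, "roll": 1.54},
    {"x": -0.13, "y": 0.039, "z": -0.166, "roll": 1.571},
    {"x": -0.13, "y": 0.039, "z": -0.166, "roll": 1.571},
    {"x": -0.13, "y": 0.039, "z": -0.166, "roll": 1.571}
  ],
  "claw": 60
}}

```text
t: 23.55
eef_pos: [0.5829, -0.1708, 0.5126]
ee_rot: [-180.0, -0.0, 78.2]
ft_force: [0.7, 0.1, -0.1]
gripper_width: 0.0548
grasp_force: 0.0
```

```bash
python3 - <<'E'
from rig import sensors, eyes
import cv2,numpy as np
s=sensors.get_state();print(s['t'],s['eef_pos'],s['ee_rot'])
r=eyes.read_camera('wrist');im=r['frame'];cv2.imwrite('pics/w4raw.png',im)
T=np.linalg.inv(r['extrinsics']);pj=lambda p:(lambda q:q[:2]/q[2])(r['mtx']@(T@np.r_[p,1])[:3])
print('axis@.216',pj((.583,-.171,.216)),'tube',pj((.590,-.138,.216)))
h=cv2.cvtColor(im,cv2.COLOR_BGR2HSV)
def big(m,lo,hi):
    m=m.copy();m[:lo[1]]=0;m[hi[1]:]=0;m[:,:lo[0]]=0;m[:,hi[0]:]=0
    n,l,s,c=cv2.connectedComponentsWithStats(m.astype(np.uint8));return np.argwhere(l==1+np.argmax(s[1:,4]))[:,::-1].astype(np.int32)
E=lambda p:np.round(np.r_[cv2.fitEllipse(cv2.convexHull(p))[:2]],1) 
y=big((h[...,0]>22)&(h[...,0]<34)&(h[...,1]>150),(300,120),(410,230));w=big((h[...,1]<40)&(h[...,2]>215),(270,110),(370,200))
b=big(h[...,2]<50,(300,170),(340,242))
print('yellow',E(y),'white',E(w),'bar',cv2.fitLine(b.astype(np.float32),cv2.DIST_L2,0,.01,.01).ravel())
print([(l,np.round(d['centre'],3),round(d['conf'],2)) for l in ['small1_center','large_center'] for d in eyes.mark_of('wrist',l)])
w0=cv2.imread('pics/w3.png');a=[cv2.resize(i[100:250,230:410],(400,333),interpolation=cv2.INTER_CUBIC) for i in (w0,im)]
cv2.imwrite('pics/w4.png',np.hstack(a))
E
```

```text
23.55 [ 0.58293494 -0.1707759   0.5126357 ] [-1.79982631e+02 -1.33468654e-02  7.82238024e+01]
axis@.216 [320.42574736 194.93106106] tube [320.52329417 161.28867633]
yellow [355.2 182.   47.6  49.2] white [319.4 151.1  49.2  49.9] bar [ 2.0997940e-01 -9.7770584e-01  3.2040817e+02  2.2523979e+02]
[('small1_center', array([ 0.581, -0.168,  0.238]), 0.65)]
```

View pics/w4.png

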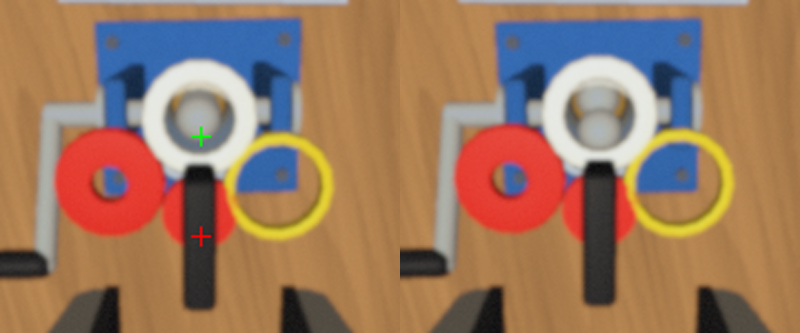

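The dial is still centred (white ring at (599,117) in the right crop, level with the posts), so it isn't the cause. The small balls sit staggered, which means the upper one wedges against the cap when tipped quickly. I regrip, let the balls settle into a single row just short of level, then tip slowly.

Emit:
{"op": "move_arm", "data": {
  "targets": [
    {"x": -0.01, "y": -0.03, "z": 0, "roll": -0.14},
    {"x": -0.02, "y": -0.07, "z": 0, "roll": -0.28},
    {"x": -0.03, "y": -0.1, "z": 0, "roll": -0.42},
    {"x": -0.039, "y": -0.13, "z": 0, "roll": -0.56},
    {"x": -0.039, "y": -0.13, "z": 0, "roll": -0.7},
    {"x": -0.039, "y": -0.13, "z": 0, "roll": -0.84},
    {"x": -0.039, "y": -0.13, "z": 0, "roll": -0.98},
    {"x": -0.039, "y": -0.13, "z": 0, "roll": -1.12},
    {"x": -0.039, "y": -0.13, "z": 0.02, "roll": -1.26},
    {"x": -0.039, "y": -0.13, "z": 0.05, "roll": -1.4},
    {"x": -0.039, "y": -0.13, "z": 0.08, "roll": -1.54},
    {"x": -0.039, "y": -0.13, "z": 0.12, "roll": -1.571},
    {"x": -0.039, "y": -0.13, "z": 0.15, "roll": -1.571},
    {"x": -0.039, "y": -0.13, "z": 0.166, "roll": -1.571},
    {"x": -0.039, "y": -0.13, "z": 0.166, "roll": -1.571},
    {"x": -0.039, "y": -0.13, "z": 0.166, "roll": -1.571}
  ],
  "claw": 60
}}

```text
t: 25.3
eef_pos: [0.448, -0.1825, 0.3471]
ee_rot: [180.0, 0.0, 168.2]
ft_force: [0.1, -0.1, 0.4]
gripper_width: 0.0549
grasp_force: 0.0
```

Emit:
{"op": "move_arm", "data": {
  "targets": [
    {"x": 0, "y": 0, "z": 0, "roll": 0},
    {"x": 0, "y": 0, "z": 0, "roll": 0},
    {"x": 0, "y": 0, "z": 0, "roll": 0},
    {"x": 0, "y": 0, "z": 0, "roll": 0},
    {"x": 0, "y": 0, "z": 0, "roll": 0},
    {"x": 0, "y": 0, "z": 0, "roll": 0},
    {"x": 0, "y": 0, "z": 0, "roll": 0}
  ],
  "claw": 0,
  "force": 15
}}

```text
t: 26.0
eef_pos: [0.4477, -0.1829, 0.347]
ee_rot: [-179.9, 0.0, 168.2]
ft_force: [-3.4, -4.6, 3.8]
gripper_width: 0.0153
grasp_force: 15.0
```

Emit:
{"op": "move_arm", "data": {
  "targets": [
    {"x": 0, "y": 0.01, "z": -0.013, "roll": 0},
    {"x": 0, "y": 0.023, "z": -0.0245, "roll": 0},
    {"x": 0, "y": 0.038, "z": -0.033, "roll": 0},
    {"x": 0, "y": 0.054, "z": -0.038, "roll": 0},
    {"x": 0, "y": 0.071, "z": -0.04, "roll": 0},
    {"x": 0, "y": 0.0795, "z": -0.0395, "roll": 0},
    {"x": 0, "y": 0.088, "z": -0.0385, "roll": 0},
    {"x": 0, "y": 0.096, "z": -0.0365, "roll": 0},
    {"x": 0, "y": 0.104, "z": -0.0335, "roll": 0},
    {"x": 0, "y": 0.109, "z": -0.0315, "roll": 0},
    {"x": 0, "y": 0.109, "z": -0.0315, "roll": 0},
    {"x": 0, "y": 0.104, "z": -0.0335, "roll": 0},
    {"x": 0, "y": 0.11, "z": -0.031, "roll": 0},
    {"x": 0, "y": 0.104, "z": -0.0335, "roll": 0},
    {"x": 0, "y": 0.11, "z": -0.031, "roll": 0},
    {"x": 0, "y": 0.104, "z": -0.0335, "roll": 0},
    {"x": 0, "y": 0.11, "z": -0.031, "roll": 0},
    {"x": 0, "y": 0.11, "z": -0.031, "roll": 0},
    {"x": 0, "y": 0.11, "z": -0.031, "roll": 0},
    {"x": 0, "y": 0.11, "z": -0.031, "roll": 0}
  ]
}}

```text
t: 28.0
eef_pos: [0.4705, -0.0748, 0.3778]
ee_rot: [180.0, 0.0, 168.1]
ft_force: [-0.2, 0.3, 4.1]
gripper_width: 0.0157
grasp_force: 15.0
```

Emit:
{"op": "move_arm", "data": {
  "targets": [
    {"x": 0, "y": 0.002, "z": 0.001, "roll": 0},
    {"x": 0, "y": 0.004, "z": 0.002, "roll": 0},
    {"x": 0, "y": 0.006, "z": 0.003, "roll": 0},
    {"x": 0, "y": 0.0075, "z": 0.004, "roll": 0},
    {"x": 0, "y": 0.009, "z": 0.005, "roll": 0},
    {"x": 0, "y": 0.0105, "z": 0.006, "roll": 0},
    {"x": 0, "y": 0.012, "z": 0.007, "roll": 0},
    {"x": 0, "y": 0.0125, "z": 0.0078, "roll": 0},
    {"x": 0, "y": 0.0125, "z": 0.0078, "roll": 0},
    {"x": 0, "y": 0.0125, "z": 0.0078, "roll": 0},
    {"x": 0, "y": 0.014, "z": 0.009, "roll": 0},
    {"x": 0, "y": 0.016, "z": 0.0105, "roll": 0},
    {"x": 0, "y": 0.016, "z": 0.0105, "roll": 0},
    {"x": 0, "y": 0.019, "z": 0.013, "roll": 0},
    {"x": 0, "y": 0.022, "z": 0.016, "roll": 0},
    {"x": 0, "y": 0.025, "z": 0.019, "roll": 0},
    {"x": 0, "y": 0.028, "z": 0.0225, "roll": 0},
    {"x": 0, "y": 0.031, "z": 0.0265, "roll": 0},
    {"x": 0, "y": 0.033, "z": 0.0295, "roll": 0},
    {"x": 0, "y": 0.033, "z": 0.0295, "roll": 0}
  ]
}}

```text
t: 30.0
eef_pos: [0.477, -0.0421, 0.3475]
ee_rot: [180.0, -0.0, 168.2]
ft_force: [1.2, -2.3, -4.4]
gripper_width: 0.0155
grasp_force: 15.0
```

```bash
cat > chk.py <<'E'
from rig import eyes,sensors
import cv2,numpy as np
s=sensors.get_state();print(s['t'],s['eef_pos'],s['ft_force'])
for c in ('scene','side'):
    f=eyes.read_camera(c)['frame']; cv2.imwrite(f'pics/now_{c}.png',f); d=cv2.absdiff(f,cv2.imread(f'pics/raw_{c}.png')).max(2)>25
    print(c,[(np.round(x['centre'],3),round(x['conf'],2)) for x in eyes.mark_of(c,'small1_center')+eyes.mark_of(c,'large_center')])
    n,l,st,ce=cv2.connectedComponentsWithStats(d.astype(np.uint8));print([(list(np.round(ce[i])),st[i,4]) for i in range(1,n) if st[i,4]>8])
E
python3 chk.py
```

```text
30.0 [ 0.47703361 -0.04205599  0.34745954] [ 1.15941162 -2.26531862 -4.42916911]
scene []
[([np.float64(239.0), np.float64(11.0)], np.int32(40)), ([np.float64(242.0), np.float64(16.0)], np.int32(50)), ([np.float64(251.0), np.float64(24.0)], np.int32(38)), ([np.float64(282.0), np.float64(65.0)], np.int32(38)), ([np.float64(289.0), np.float64(100.0)], np.int32(37)), ([np.float64(297.0), np.float64(103.0)], np.int32(18)), ([np.float64(301.0), np.float64(153.0)], np.int32(11)), ([np.float64(259.0), np.float64(165.0)], np.int32(11)), ([np.float64(268.0), np.float64(163.0)], np.int32(11)), ([np.float64(298.0), np.float64(198.0)], np.int32(17)), ([np.float64(313.0), np.float64(212.0)], np.int32(11)), ([np.float64(331.0), np.float64(213.0)], np.int32(21)), ([np.float64(323.0), np.float64(217.0)], np.int32(11)), ([np.float64(319.0), np.float64(219.0)], np.int32(12)), ([np.float64(330.0), np.float64(225.0)], np.int32(40)), ([np.float64(283.0), np.float64(227.0)], np.int32(31)), ([np.float64(319.0), np.float64(226.0)], np.int32(27)), ([np.float64(327.0), np.float64(237.0)], np.int32(48)), ([np.
[... 1109 characters left out ...]
oat64(136.0)], np.int32(27)), ([np.float64(328.0), np.float64(156.0)], np.int32(66)), ([np.float64(353.0), np.float64(158.0)], np.int32(9)), ([np.float64(331.0), np.float64(160.0)], np.int32(16)), ([np.float64(355.0), np.float64(164.0)], np.int32(15)), ([np.float64(323.0), np.float64(173.0)], np.int32(98)), ([np.float64(329.0), np.float64(186.0)], np.int32(34)), ([np.float64(351.0), np.float64(191.0)], np.int32(40)), ([np.float64(329.0), np.float64(192.0)], np.int32(32)), ([np.float64(296.0), np.float64(201.0)], np.int32(245)), ([np.float64(349.0), np.float64(196.0)], np.int32(39)), ([np.float64(338.0), np.float64(199.0)], np.int32(13)), ([np.float64(286.0), np.float64(208.0)], np.int32(9))]
```

```bash
python3 - <<'E'
import cv2,numpy as np
a=cv2.imread('pics/w3.png');b=cv2.imread('pics/w4raw.png')
d=cv2.absdiff(a,b).max(2)
print('w tray diff',d[:98,262:388].max(),(d[:98,262:388]>30).sum(), 'max gray in liner',b[:95,270:380].max())
s0=cv2.imread('pics/scene0.png');S=cv2.imread('pics/now_scene.png');T0=cv2.imread('pics/side0.png');T=cv2.imread('pics/now_side.png')
g=lambda i:cv2.cvtColor(i,cv2.COLOR_BGR2GRAY)
print('scene liner');print(g(S)[212:262:3,318:384:3])
print('before');print(g(s0)[212:262:3,318:384:3])
print('side liner');print(g(T)[222:262:3,246:318:4]);print('before');print(g(T0)[222:262:3,246:318:4])
E
```

```text
w tray diff 21 0 max gray in liner 102
scene liner
[[141 135 133  85  86  93 143 127 126 127 124 120 120 122 121 119 122 116
  119 156 155 148]
 [130 129 102  49  52  42 116 126 131 122  99 123 122 121 119 121 123 120
  117 117 137 173]
 [ 98  91  93  64  46  57 129 120  88  60  54  78 120 120 117 121 118 120
  117 113 116 118]
 [ 90  88  85  80  52  89  87  60  58  59  59  60  69 107 121 117 119 119
  123 120 117 122]
 [ 71  74 115 143 169 122  61  64  61  56  57  55  61  58  92 120 119 120
  117 116 119 122]
 [193 149 127  53  67 170  73  58  61  61  62  65  59  56  58  70 110 118
  121 117 119 121]
 [183 201 123  59  55 151  98  59  57  57  58  60  59  64  56  59  59 104
  119 118 117 122]
 [141 177 162  59  64 142  91  63  56  60  55  59  61  62  59  60  58  59
   89 120 120 119]
 [120 173 175 108  90 129  61  61  59  59  57  57  63  60  59  62  58  56
   63  72 118 161]
 [146 178  90 129 121  70  57  60  61  60  61  58  58  63  60  60  63  61
   59 125 158 124]
 [167  92  59  58  56  57  60  59  61  60  59  60  59  60  57  59  59  90
  167 132 128 127]
 [ 94  61  58  63  59  56 
[... 3541 characters left out ...]
 40  39  39  48  86 123]
 [136 124 123  74  39  39  42  40  41  41  43  40  41  43  39  41  38  36]
 [167 183 130  42  43  40  41  42  39  40  44  41  42  42  41  41  39  79]
 [136 134 158 177 128  54  36  36  42  41  40  39  41  39  41  44  43 176]
 [138 137 137 137 154 182 139  66  37  38  41  41  40  39  40  43 148 131]
 [138 138 139 138 137 137 149 175 155  83  40  39  40  37  40  74 156 125]
 [141 139 138 139 139 138 139 140 144 170 168  93  40  39  42 176 121 125]
 [139 141 140 138 141 141 141 140 140 140 144 129  38  37 135 133 123 127]
 [138 137 136 141 139 142 142 141 143 141 140 128  37  71 164 122 124 138]
 [139 138 136 136 139 142 142 141 142 141 141 129  40 177 123 125 129 149]]
```

The tray is certainly empty. I shake the tube while tipped to break the wedge.

Emit:
{"op": "move_arm", "data": {
  "targets": [
    {"x": 0, "y": -0.014, "z": -0.0165, "roll": 0},
    {"x": 0, "y": 0.0035, "z": 0.0055, "roll": 0},
    {"x": 0, "y": -0.014, "z": -0.0165, "roll": 0},
    {"x": 0, "y": 0.0035, "z": 0.0055, "roll": 0},
    {"x": 0, "y": -0.014, "z": -0.0165, "roll": 0},
    {"x": 0, "y": 0.0035, "z": 0.0055, "roll": 0},
    {"x": 0, "y": -0.014, "z": -0.0165, "roll": 0},
    {"x": 0, "y": -0.014, "z": -0.0165, "roll": 0},
    {"x": 0, "y": 0.0035, "z": 0.0055, "roll": 0},
    {"x": 0, "y": 0.0035, "z": 0.0055, "roll": 0},
    {"x": 0, "y": -0.014, "z": -0.0165, "roll": 0},
    {"x": 0, "y": -0.014, "z": -0.0165, "roll": 0},
    {"x": 0, "y": 0.0035, "z": 0.0055, "roll": 0},
    {"x": 0, "y": 0.0035, "z": 0.0055, "roll": 0},
    {"x": 0, "y": 0.0035, "z": 0.0055, "roll": 0},
    {"x": 0, "y": 0.0035, "z": 0.0055, "roll": 0}
  ]
}}

```text
t: 31.9
eef_pos: [0.4777, -0.0395, 0.3416]
ee_rot: [-179.9, 0.0, 168.2]
ft_force: [3.3, -8.4, -10.0]
gripper_width: 0.0152
grasp_force: 15.0
```

```bash
cat > chk.py <<'E'
from rig import eyes,sensors
import cv2,numpy as np
s=sensors.get_state();print(s['t'],s['eef_pos'],s['ft_force'])
P={'scene':[(334,227),(378,240),(338,262),(328,252),(320,246),(336,246)],'side':[(274,224),(314,238),(296,262),(258,240)]}
for c in P:
    f=eyes.read_camera(c)['frame']; cv2.imwrite(f'pics/now_{c}.png',f); g=cv2.cvtColor(f,cv2.COLOR_BGR2GRAY).astype(int)
    b=cv2.cvtColor(cv2.imread(f'pics/{c}0.png'),cv2.COLOR_BGR2GRAY).astype(int)
    m=np.zeros(g.shape,np.uint8);m[205:268,318:392]=1 if c=='scene' else 0
    if c=='side': m[218:280,236:324]=1
    d=((abs(g-b)>18)&(b<75)&(m>0)).astype(np.uint8)
    n,l,st,ce=cv2.connectedComponentsWithStats(d);print(c,[(ce[i].round().astype(int).tolist(),int(st[i,4]),int(g[l==i].mean())) for i in range(1,n) if st[i,4]>4])
E
python3 chk.py
```

```text
31.9 [ 0.47769889 -0.03954978  0.34156049] [ 3.25630243 -8.36168817 -9.96587723]
scene [([329, 237], 307, 139), ([360, 227], 24, 119)]
side [([286, 239], 142, 134)]
```

Something has landed in the tray. I keep shaking.

Emit:
{"op": "move_arm", "data": {
  "targets": [
    {"x": 0, "y": 0, "z": 0, "roll": 0},
    {"x": 0, "y": 0, "z": 0, "roll": 0},
    {"x": 0, "y": 0, "z": 0, "roll": 0},
    {"x": 0, "y": 0, "z": 0, "roll": 0},
    {"x": 0, "y": 0, "z": 0, "roll": 0}
  ]
}}

```text
t: 32.5
eef_pos: [0.4777, -0.0396, 0.3415]
ee_rot: [-179.9, 0.0, 168.2]
ft_force: [2.9, -8.8, -10.0]
gripper_width: 0.0153
grasp_force: 15.0
```

```bash
python3 chk.py; python3 - <<'E'
import cv2
g=cv2.cvtColor(cv2.imread('pics/now_side.png'),cv2.COLOR_BGR2GRAY)
print(g[222:264:2,250:322:3])
g=cv2.cvtColor(cv2.imread('pics/now_scene.png'),cv2.COLOR_BGR2GRAY)
print(g[212:262:2,330:384:3])
E
```

```text
32.5 [ 0.4776906 -0.0395926  0.3415437] [ 2.87780531 -8.82163789 -9.98736091]
scene [([329, 237], 310, 139), ([360, 227], 24, 119)]
side [([286, 239], 142, 134)]
[[146 135 142 179 131 122 125 127 119 135 140 138 137 136 135 137 136 133
  136 154 165 163 129  89]
 [138 136 180 150 123 125 126 108  58  83 111 133 140 137 136 137 136 136
  137 137 138 151 167 150]
 [136 164 152 122 124 125 117  60  37  36  45  70 109 128 137 137 137 136
  136 139 138 135 139 146]
 [163 170 121 124 123 120  75  39  38  38  36  40  44  70 104 126 137 138
  138 137 137 139 138 137]
 [181 128 120 124 124  90  39  40  39  38  39  37  36  36  41  64 101 123
  137 138 138 141 138 139]
 [133 121 123 124 110  51  41  40  40  38  37  54  90  53  39  40  39  59
   89 121 134 141 139 139]
 [121 122 122 118  62  39  42  39  39  38  40 129 192 124  35  40  41  36
   39  52  84 115 134 149]
 [121 122 121  76  36  41  43  41  40  40  40 162 193 157  41  42  39  40
   37  40  39  48  75 173]
 [129 122  88  40  38  41  41  39  41  39  39 138 184 148  40  40  41  39
   40  40  36  36  93 172]
 [178 149  71  37  40  42  40
[... 2359 characters left out ...]
 59  91 166 130 126 126]
 [ 79 182 172  76  55  59  58  64  61  63  59  59 114 159 130 125 127 129]
 [ 79 161 156  71  59  62  59  58  57  59  58 116 172 125 126 127 128 131]
 [ 64 112 117  59  59  58  57  64  64  64 135 154 125 125 127 128 132 138]
 [ 58  65  65  58  61  61  64  62  67 136 158 123 123 128 126 130 142 143]
 [ 58  62  59  57  59  61  60  68 166 150 123 125 128 126 127 138 145 137]
 [ 62  60  65  61  58  59  91 160 141 125 130 128 125 131 136 142 142 139]
 [132  61  57  60  61  91 164 137 127 127 127 125 132 133 143 138 134 141]
 [159 104  59  55 108 172 136 128 128 125 129 132 132 142 146 136 135 146]
 [121 168  82 114 170 137 129 127 128 129 130 134 138 143 139 134 142 145]]
```

```bash
python3 - <<'E'
from rig import eyes
import numpy as np
from scipy.spatial.transform import Rotation as Ro
t=np.array([.59,-.1377])+np.array([.034,.1615])
for c,pts in {'scene':[(361,225),(337,238.5),(334.5,245)],'side':[(286,235.5),(287.5,242)]}.items():
    r=eyes.read_camera(c);E=r['extrinsics']
    for u in pts:
        d=E[:3,:3]@np.linalg.inv(r['mtx'])@[*u,1];o=E[:3,3];p=o+d*(.016-o[2])/d[2]
        q=Ro.from_euler('z',.2074).apply([*(p[:2]-t),0]);print(c,u,p.round(3),'tray',q.round(3)[:2])
E
```

```text
scene (361, 225) [0.635 0.113 0.016] tray [-0.008  0.089]
scene (337, 238.5) [0.613 0.011 0.016] tray [-0.008 -0.015]
scene (334.5, 245) [ 0.626 -0.018  0.016] tray [ 0.01 -0.04]
side (286, 235.5) [ 0.629 -0.026  0.016] tray [ 0.015 -0.048]
side (287.5, 242) [0.615 0.002 0.016] tray [-0.005 -0.023]
```

All three small balls are in the tray, and the two cameras agree on their positions. I swing fully upright, release and retreat.

Emit:
{"op": "move_arm", "data": {
  "targets": [
    {"x": 0, "y": -0.007, "z": -0.01, "roll": 0},
    {"x": 0, "y": -0.014, "z": -0.019, "roll": 0},
    {"x": 0, "y": -0.027, "z": -0.03, "roll": 0},
    {"x": 0, "y": -0.042, "z": -0.0375, "roll": 0},
    {"x": 0, "y": -0.0585, "z": -0.0425, "roll": 0},
    {"x": 0, "y": -0.0755, "z": -0.044, "roll": 0},
    {"x": 0, "y": -0.092, "z": -0.042, "roll": 0},
    {"x": 0, "y": -0.1085, "z": -0.037, "roll": 0},
    {"x": 0, "y": -0.1235, "z": -0.0285, "roll": 0},
    {"x": 0, "y": -0.136, "z": -0.0175, "roll": 0},
    {"x": 0, "y": -0.142, "z": -0.011, "roll": 0},
    {"x": 0, "y": -0.147, "z": -0.003, "roll": 0},
    {"x": 0, "y": -0.147, "z": -0.003, "roll": 0},
    {"x": 0, "y": -0.147, "z": -0.003, "roll": 0},
    {"x": 0, "y": -0.147, "z": -0.003, "roll": 0}
  ]
}}

```text
t: 34.2
eef_pos: [0.4484, -0.1831, 0.3456]
ee_rot: [-179.9, 0.1, 168.1]
ft_force: [4.4, -5.0, -3.1]
gripper_width: 0.0155
grasp_force: 15.1
```

Emit:
{"op": "move_arm", "data": {
  "targets": [
    {"x": 0, "y": 0, "z": 0, "roll": 0},
    {"x": 0, "y": 0, "z": 0, "roll": 0},
    {"x": 0, "y": 0, "z": 0, "roll": 0},
    {"x": 0, "y": 0, "z": 0, "roll": 0},
    {"x": 0, "y": 0, "z": -0.04, "roll": 0},
    {"x": 0, "y": 0, "z": -0.08, "roll": 0},
    {"x": 0, "y": 0, "z": -0.12, "roll": 0},
    {"x": 0, "y": 0, "z": -0.16, "roll": 0},
    {"x": 0, "y": 0, "z": -0.16, "roll": 0},
    {"x": 0, "y": 0, "z": -0.16, "roll": 0},
    {"x": 0, "y": 0, "z": -0.16, "roll": 0}
  ],
  "claw": 60
}}

```text
t: 35.3
eef_pos: [0.4473, -0.1827, 0.5043]
ee_rot: [180.0, -0.1, 168.2]
ft_force: [-0.6, 0.1, -0.2]
gripper_width: 0.0552
grasp_force: 0.0
```

```bash
python3 chk.py; python3 - <<'E'
from rig import eyes
import numpy as np
for c in ('scene','side'):
    eyes.read_camera(c)
    print([(l,np.round(d['centre'],3),round(d['conf'],2)) for l in ('crank_grip','tube_mouth','medium_hole') for d in eyes.mark_of(c,l)[:1]])
E
```

```text
35.3 [ 0.44726319 -0.1827086   0.50434624] [-0.56601873  0.10843712 -0.20089174]
scene [([360, 227], 24, 120), ([335, 242], 109, 136)]
side [([286, 239], 141, 135)]
[('crank_grip', array([ 0.447, -0.184,  0.173]), 0.57), ('medium_hole', array([ 0.588, -0.13 ,  0.218]), 0.71)]
[('crank_grip', array([ 0.451, -0.186,  0.176]), 0.66), ('tube_mouth', array([ 0.587, -0.134,  0.203]), 0.97), ('medium_hole', array([ 0.596, -0.128,  0.214]), 0.71)]
```

The crank is back at its start pose, the three balls are at rest in the tray and the gripper is clear.

```bash
python3 -c "
from rig import manip
print(manip.job_done())"
```

```text
the job is handed in; nothing more can be done
None
```

I handed the job in at about 35.5 s: all three small balls are in the tray, the tube is back upright, and the medium hole is still over it, keeping the large ball in; the balls jammed on the first tips and only came out after I shook the tube. I saw the large ball in the tube before that last tip but did not look inside again afterwards, and the hand-in returned no verdict.

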